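# Load the green filter cassette and lock it with the cam knob

### The job

Take the green filter cassette out of the tray, set it fully down in the pocket of the white filter dock, then turn the red cam knob clockwise until the sprung brass bolt drops into the cam's notch and locks the cassette. Turn gently and stop as soon as the bolt has dropped: do not force the knob on against the end of the notch. Let go, and leave everything else where it is.

Things in the scene. Friction and masses are not known exactly. Their poses are not given: they have to be found in the camera images.
- dock: white filter dock, fixed, 130 (x) x 250 (y) x 30 mm; origin under it on the table. In its frame the pocket is centred at x 0, y +60 mm: floor at z 30 mm, 40 (x) x 48 (y) mm inside (2 mm of play a side for a cassette, fin along y, either way round), walls to z 52 mm with outward sloped lips to 58 mm. The knob's upright axis is at x 0, y -50 mm. The bolt lies between and slides along y.
- green_center (a point): the green cassette: black block 36 (x) x 44 (y) x 30 mm tall with a groove 10 mm high, 9 mm deep, half-way up both y sides; on top one green fin to hold it by, 12 mm thick (along x), 30 mm long (along y), 30 mm tall. 60 mm tall in all, 0.1 to 0.2 kg. Point: on its middle axis, 30 mm above its underside; z up. The same after half a turn.
- knob_grip (a point): red knob on the dock: a bar 12 mm thick (along this point's y), 50 mm long (along its x), from 66 to 103 mm above the table, over a steel cam disc (33 mm radius, top at 60 mm) that has one notch in its rim. This point: on the upright turning axis, 89 mm above the table, where to pinch. A white mark lies at -x.
- knob (a joint): turn of the red knob, rad, grows clockwise seen from above; limits 0 and 2.6; starts at 0.75 to 0.95. The notch meets the roller somewhere from 1.5 to 2.3 (the cam is clamped to the knob differently each time). Turning takes up to 0.2 N m; at the notch's edge the roller pulls the knob on; it is fully in over 0.2 rad, then the far wall stops the cam hard. It may bear 15 N, about 0.4 N m at the knob.
- bolt (a joint): withdrawal of the sprung brass bolt, m: 0.009 to 0.011 while its roller rides on the cam's rim, 0 when dropped fully into the notch. Its tongue (20 x 6 mm, 45 mm above the table) then goes 6 mm into the groove of a cassette that is fully down in the pocket; it cannot drop onto a cassette that is not down, and once it has dropped no cassette goes in.
- tray: grey open tray, fixed, 110 (x) x 270 (y) x 20 mm, floor 5 mm thick, three bays side by side along y with one cassette in each, in any order; origin under its centre, on the table.
- orange_center (a point): the orange cassette: black block 36 (x) x 44 (y) x 30 mm tall with a groove 10 mm high, 9 mm deep, half-way up both y sides; on top one orange fin to hold it by, 12 mm thick (along x), 30 mm long (along y), 30 mm tall. 60 mm tall in all, 0.1 to 0.2 kg. Point: on its middle axis, 30 mm above its underside; z up. The same after half a turn. Leave it.
- blue_center (a point): the blue cassette: black block 36 (x) x 44 (y) x 30 mm tall with a groove 10 mm high, 9 mm deep, half-way up both y sides; on top one blue fin to hold it by, 12 mm thick (along x), 30 mm long (along y), 30 mm tall. 60 mm tall in all, 0.1 to 0.2 kg. Point: on its middle axis, 30 mm above its underside; z up. The same after half a turn. Leave it.
- oil_mid (a point): small amber bottle, 30 mm across, 62 mm tall, point at mid height; leave it
- lens_mid (a point): steel objective lens, 32 mm across, 44 mm tall, standing, point at mid height; leave it
- dish_mid (a point): shallow glass dish, 90 mm across, 16 mm tall; leave it
- slidebox_mid (a point): red slide box 110 x 170 x 35 mm, point at its centre; leave it
- driver_grip (a point): screwdriver 160 mm long lying on the table, point on its handle; leave it

How it is judged:
By the outcome, as a careful person would: the job done as asked, in the order asked, and still so for the second after the job is handed in, with the robot touching nothing.
It also fails if it takes over 64 s, if anything falls off the work surface, if the arm or the gripper's body presses on something with over 40 N, if the wrist force passes 120 N, or if a joint passes its speed limit or range.

### The arm

A 6-joint arm with a two-finger parallel gripper is mounted at the origin on the work surface. World frame = base frame: x ahead of the robot, y to its left, z up, the work surface at z = 0. Lengths are in m, angles in rad, forces in N, time in s.
With the tool pointing down it reaches from about 0.3 to 0.875 m from the base axis. Payload 6.4 kg.
Tool frame: the origin (TCP) lies midway between the tips of the shut fingers; the grasp point (between the pads) lies 19 mm behind it; y points along the fingers, x is the direction in which the jaws open and shut, and the axes are right-handed (so a half turn about y gives the same grasp; the last joint's range is limited). The gripper opens to 85 mm and grips with 20 to 120 N. Pads are 22 mm wide; open, the fingers measure 114 mm over their backs; the gripper's body (76 mm by 85 mm) begins 54 mm behind the grasp point. The pads swing forward as they close: fully open they stand 13 mm farther back than shut.
Start: joints at [-1.55, 0.181, 1.607, -0, 1.354, -0.206], TCP at [0.129, -0.56, 0.231] pointing down, gripper open.
Joint ranges: [-2.99, 2.99], [-0.89, 2.07], [0.3, 2.58], [-1.14, 4.28], [0, 2.63], [-3.12, 3.12]. Speed limits (rad/s): [2.57, 2.57, 3.01, 3.14, 3.14, 3.14].

### API

Orientations are given as a unit quaternion [w, x, y, z].
In Python, from bench import ctrl gives the robot as it stands.
- The arm moves only by the tool step_arm, never from a script. Its argument "commands" is a list of rows, each a list of 7 numbers: the turn, a rotation vector about the tool's x, y, z in units of 6 degrees (1.0 is 6 degrees), then the shift along the tool's x, y, z in units of 30 mm (1.0 is 30 mm), then the opening, from 0 (shut) to 1 (fully open). A call has 1 to 10 rows; each row shifts and turns the commanded pose from where the row before left it, along the tool's axes as they then stand; what a row does not reach is not made up. A row lasts 1/10 s, in which the tool goes at most 50 mm and 8.59 degrees, less where a joint would pass 70% of its speed; a pose out of reach is approached as far as the arm can. A call with a number of a shift or a turn outside -1 to 1 is refused whole. A call with a gripper value outside its range is refused whole. The fingers move at their own pace and stop on an object; the grip force is fixed at half the most. Time passes only in rows, so rows that do not move let the fingers close. It gives the time, the measured TCP pose, the force and the opening at its end, in the units of the state.
- ctrl.get_obs(): the state, without advancing time (a new reading comes with each control period).
- ctrl.camera(name): name is "scene" or "side" or "wrist"; returns (picture, depth): 480x640x3 uint8, blue, green, red; 480x640 float32, m along the optical axis (not along the pixel's ray), 0 where there is no reading.
- ctrl.get_calibration(name): a dict with "intrinsics" (3x3 intrinsics, pixels), "R" (3x3) and "t" (3): a world point X has camera coordinates R X + t. Camera axes: x right, y down, z forward; pixel columns grow to the right and rows downward; lengths in m; the calibration is good to about 2 mm. The wrist camera is an equidistant fisheye: a pixel r from the principal point sees the ray r / f radians off the axis. A picture is of the moment at which its call begins: read the wrist's pose just before it. get_calibration takes no time and is no camera call; for the wrist camera it gives the pose at the moment of the call.
- ctrl.hand_in(): hands the job in, once; it reports no verdict.
Trained networks look in the newest picture that a camera, given by its name, has taken for a name from the list of things; names that differ only in an ending like _2 or _b are one class to them, and where a whole thing is asked for, a point or a joint stands for the part that bears it (a point fixed in the world has none). Each returns a list of dicts, best first, with "p" (0 to 1); they miss things now and then, are a little off and sometimes report something else, mostly with a low value. They report only what shows in the picture. A call takes as long as a camera call.
- ctrl.boxes_of(thing, camera): "point" ([x, y, z] in m, in the coordinates of the camera as it stood for that picture, good to about 4 mm: the middle of the surface that is visible of it).
- ctrl.silhouettes(thing, camera): "pixels" (480x640 bool, what is visible of it).
The state is a dict: "time_s": time; "q": joint angles; "dq": joint speeds; "joint_efforts": joint torques, N m; "eef_pos": TCP position; "eef_rot": TCP orientation; "wrist_force": force on the tool from outside, world axes, zero at the start; "torque": the same for the moment, N m; "opening": opening from 0.0 (shut) to 1.0 (fully open).
Only numpy, scipy, OpenCV 4.12 (cv2) and the standard library are available. Lean on these libraries where they do the work, as an engineer would, in place of code of your own. Each camera call takes 0.05 s, during which the arm holds its last target.

## Working session

There is one attempt and no reset: what is moved stays moved. The work goes in short steps, Python scripts to look and compute and a tool call to move; the robot and the scene stay as the last step left them, time stands still between calls to the robot, and variables do not carry over. Pictures are saved under pics/ and viewed, and the job is handed in when it is done.

Besides the shell and the picture viewer there is one more tool, called in YAML: its name, and indented under it one key for each argument. step_arm: Moves the arm, as the interface text tells. Its arguments: {"type":"object","properties":{"commands":{"type":"array"}},"required":["commands"]}

```bash
ls; mkdir -p pics
python3 - <<'E'
from bench import ctrl
import cv2, numpy as np
o=ctrl.get_obs(); print({k:np.round(v,4).tolist() for k,v in o.items()})
for n in ("scene","side"):
    im,d=ctrl.camera(n); cv2.imwrite(f"pics/{n}0.png",im); c=ctrl.get_calibration(n); print(n,c)
    np.savez(f"{n}0.npz",im=im,d=d)
    K=c["intrinsics"];R=np.array(c["R"]);t=np.array(c["t"])
    for th in ["dock","green_center","knob_grip","tray","orange_center","blue_center","bolt"]:
        for r in ctrl.boxes_of(th,n)[:2]:
            print(th,round(r["p"],2),np.round(R.T@(np.array(r["point"])-t),4))
print(ctrl.get_obs()["time_s"])
E
```

```text
pics
{'time_s': 0.0, 'q': [-1.5503, 0.1816, 1.608, 0.0, 1.3538, -0.2063], 'dq': [0.001, 0.0001, 0.0016, -0.0007, 0.001, 0.0001], 'joint_efforts': [-0.0001, -44.4872, -35.1333, -0.0003, 0.0092, -0.0], 'eef_pos': [0.1293, -0.5597, 0.2304], 'eef_rot': [0.5539, -0.5529, 0.4406, -0.4398], 'wrist_force': [-0.6779, -0.1835, 0.3859], 'torque': [-0.0039, -0.054, -0.0017], 'opening': 0.9984}
scene {'intrinsics': array([[485.86865615,   0.        , 318.14165674],
       [  0.        , 485.86865615, 243.68360335],
       [  0.        ,   0.        ,   1.        ]]), 'R': array([[ 0.13836865,  0.9903792 ,  0.00177733],
       [ 0.61685016, -0.08477759, -0.78250153],
       [-0.77482256,  0.10937003, -0.62264613]]), 't': array([-0.20065117, -0.27306291,  1.43706483])}
dock 0.88 [ 0.5687 -0.2051  0.0323]
green_center 0.59 [0.517  0.1227 0.0368]
green_center 0.43 [0.475  0.0059 0.0349]
knob_grip 0.96 [ 0.5521 -0.2358  0.067 ]
tray 0.73 [0.5324 0.1934 0.0063]
orange_center 0.63 [0.519  0.2147 0.0383]
blue_center 0.65 [0.5277 0.3024 0.0361]
bolt 0.86 [ 0.5526 -0.2083  0.0544]
side {'intrinsics': array([[533.29726998,   0.        , 322.58802498],
       [  0.        , 533.29726998, 242.28524067],
       [  0.        ,   0.        ,   1.        ]]), 'R': array([[ 0.96771152, -0.25167466, -0.01393839],
       [-0.14641817, -0.51625774, -0.84382443],
       [ 0.20517343,  0.81861946, -0.5364383 ]]), 't': array([-0.55795705,  0.22197937,  0.8268222 ])}
dock 0.72 [ 0.5345 -0.2422  0.0312]
green_center 0.75 [0.5022 0.1046 0.0352]
knob_grip 0.96 [ 0.541  -0.2502  0.0699]
tray 0.57 [0.5093 0.1715 0.0035]
orange_center 0.82 [0.5095 0.2027 0.0325]
blue_center 0.81 [0.51   0.2982 0.0365]
blue_center 0.25 [0.7634 0.2287 0.0102]
bolt 0.75 [ 0.5414 -0.2694  0.0483]
0.8
```

View pics/scene0.png

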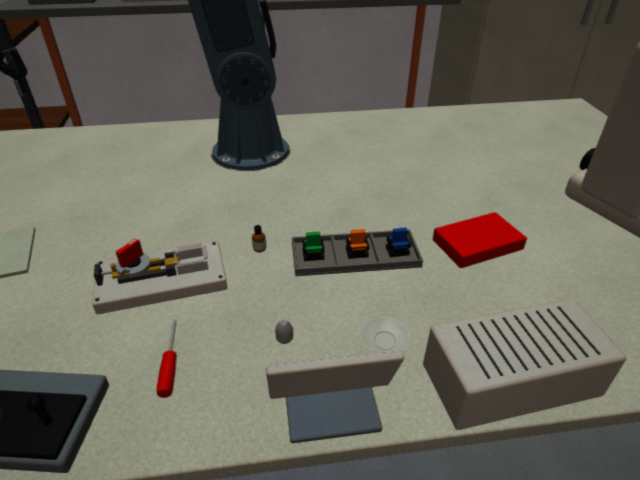

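View pics/side0.png

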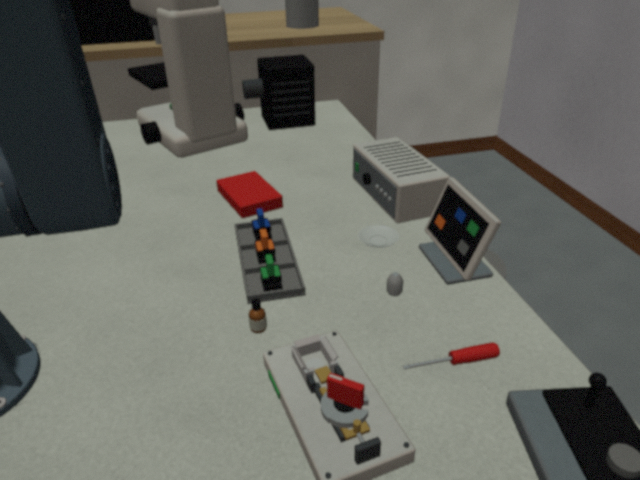

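```bash
cat > h.py <<'E'
from bench import ctrl
import numpy as np, cv2
from scipy.spatial.transform import Rotation as Ro
def RT():
    o=ctrl.get_obs(); q=o["eef_rot"]; return Ro.from_quat([q[1],q[2],q[3],q[0]]).as_matrix(), np.array(o["eef_pos"])
def down(a):
    # tool y down, tool x (jaw) at world yaw a
    x=np.array([np.cos(a),np.sin(a),0]);y=np.array([0,0,-1.]);return np.c_[x,y,np.cross(x,y)]
def plan(p,a=None):
    R,t=RT(); 
    ps=R.T@(np.array(p)-t)
    print("pos",np.round(t,4),"jaw yaw",np.round(np.arctan2(R[1,0],R[0,0]),4),"tool y",np.round(R[:,1],3))
    rv=np.zeros(3)
    if a is not None:
        rv=Ro.from_matrix(R.T@down(a)).as_rotvec()
    print("shift total units (start axes)",np.round(ps/0.03,2),"turn units",np.round(rv/np.deg2rad(6),2))
    if a is not None: print("shift in FINAL axes",np.round(down(a).T@(np.array(p)-t)/0.03,2))
def unproj(mask,d,cal):
    K=cal["intrinsics"];v,u=np.nonzero(mask&(d>0));z=d[v,u]
    X=np.c_[(u-K[0,2])/K[0,0]*z,(v-K[1,2])/K[1,1]*z,z]
    return (X-np.array(cal["t"]))@np.array(cal["R"])
def unproj_w(mask,d,cal):
    K=cal["intrinsics"];v,u=np.nonzero(mask&(d>0));z=d[v,u]
    a=(u-K[0,2])/K[0,0];b=(v-K[1,2])/K[1,1];r=np.hypot(a,b)+1e-9
    s=np.tan(r)/r
    X=np.c_[a*s*z,b*s*z,z]
    return (X-np.array(cal["t"]))@np.array(cal["R"])
E
python3 - <<'E'
from h import *
plan([0.55,-0.2,0.35])
for n in ("scene","side"):
    f=np.load(f"{n}0.npz");d=f["d"];c=ctrl.get_calibration(n)
    for th in ["green_center","dock","knob_grip"]:
        r=ctrl.silhouettes(th,n)[0]
        P=unproj(r["pixels"],d,c)
        print(n,th,round(r["p"],2),len(P),np.round(np.percentile(P,[2,50,98],axis=0),3).tolist())
        lo,hi={"green_center":(.05,.07),"dock":(.027,.033),"knob_grip":(.09,.108)}[th]
        m=(P[:,2]>lo)&(P[:,2]<hi);Q=P[m][:,:2].astype(np.float32)
        print(len(Q),np.round(np.median(P[m],0),4),cv2.minAreaRect(Q))
print(ctrl.get_calibration("wrist"))
E
```

```text
pos [ 0.1293 -0.5603  0.2313] jaw yaw -1.344 tool y [-0. -0. -1.]
shift total units (start axes) [-8.55 -3.96 16.36] turn units [0. 0. 0.]
scene green_center 0.78 588 [[0.475, 0.099, 0.006], [0.515, 0.119, 0.036], [0.526, 0.142, 0.067]]
136 [0.5114 0.1201 0.0621] ((0.5084418058395386, 0.12080337107181549), (0.029935035854578018, 0.014336547814309597), 86.93009948730469)
scene dock 0.67 6892 [[0.484, -0.307, 0.007], [0.566, -0.201, 0.032], [0.618, -0.075, 0.098]]
2822 [ 0.5759 -0.1931  0.0313] ((0.5415638089179993, -0.19489161670207977), (0.13165895640850067, 0.25045815110206604), 8.589991569519043)
scene knob_grip 0.97 936 [[0.528, -0.267, 0.053], [0.557, -0.234, 0.07], [0.577, -0.21, 0.105]]
251 [ 0.5504 -0.2389  0.1012] ((0.5475277304649353, -0.23850059509277344), (0.013847371563315392, 0.0508335642516613), 48.031829833984375)
side green_center 0.92 595 [[0.488, 0.097, 0.007], [0.504, 0.107, 0.035], [0.523, 0.141, 0.066]]
106 [0.5047 0.1107 0.0638] ((0.5051358342170715, 0.1192978173494339), (0.030796339735388756, 0.01184923481196165), 89.58318328857422)
side dock 0.65 1007 [[0.673, -0.172, 0.001], [0.771, -0.164, 0.019], [0.82, -0.151, 0.027]]
19 [ 0.7815 -0.1616  0.0272] ((0.7914732694625854, -0.1620427519083023), (0.007471568416804075, 0.05243034288287163), 87.9405746459961)
side knob_grip 0.72 1920 [[0.515, -0.27, 0.053], [0.54, -0.249, 0.067], [0.572, -0.225, 0.104]]
498 [ 0.5455 -0.2437  0.1017] ((0.5459690690040588, -0.24100595712661743), (0.01423133909702301, 0.04856691136956215), 49.092227935791016)
{'intrinsics': array([[371.64829954,   0.        , 322.26468629],
       [  0.        , 371.64829954, 234.80877482],
       [  0.        ,   0.        ,   1.        ]]), 'R': array([[ 2.25869362e-01, -9.74157245e-01, -8.33036643e-04],
       [-9.32455634e-01, -2.16447737e-01,  2.89269542e-01],
       [-2.81974328e-01, -6.45603572e-02, -9.57247324e-01]]), 't': array([-0.57672757, -0.03725885,  0.37954215])}
```

Run:
```python
from h import *
plan([0.53,-0.23,0.30],0.15)
```

```text
pos [ 0.1293 -0.5603  0.2313] jaw yaw -1.344 tool y [-0.  0. -1.]
shift total units (start axes) [-7.72 -2.29 15.49] turn units [ -0.   -14.27  -0.  ]
shift in FINAL axes [14.85 -2.29  8.89]
```

step_arm:
  commands:
    - [0,0,0,-0.5,-0.15,1,1]
    - [0,0,0,-0.5,-0.15,1,1]
    - [0,0,0,-0.5,-0.15,1,1]
    - [0,0,0,-0.5,-0.15,1,1]
    - [0,0,0,-0.5,-0.15,1,1]
    - [0,0,0,-0.5,-0.15,1,1]
    - [0,0,0,-0.5,-0.15,1,1]
    - [0,0,0,-0.5,-0.15,1,1]
    - [0,0,0,-0.5,-0.15,1,1]
    - [0,0,0,-0.5,-0.15,1,1]

```text
time_s: 2.1
eef_pos: [0.3888, -0.3457, 0.2767]
eef_rot: [-0.553, 0.553, -0.44, 0.44]
wrist_force: [0.6, -0.6, 0.4]
opening: 0.999
```

step_arm:
  commands:
    - [0,0,0,-0.5,-0.15,1,1]
    - [0,0,0,-0.5,-0.15,1,1]
    - [0,0,0,-0.5,-0.15,1,1]
    - [0,0,0,-0.5,-0.15,1,1]
    - [0,0,0,-0.5,-0.15,1,1]
    - [0,-1,0,0,0,0.5,1]
    - [0,-1,0,0,0,0,1]
    - [0,-1,0,0,0,0,1]
    - [0,-1,0,0,0,0,1]
    - [0,-1,0,0,0,0,1]

```text
time_s: 3.1
eef_pos: [0.5319, -0.2364, 0.2987]
eef_rot: [-0.649, 0.649, -0.281, 0.28]
wrist_force: [0.1, 0.3, -0.6]
opening: 1.0
```

step_arm:
  commands:
    - [0,-1,0,0,0,0,1]
    - [0,-1,0,0,0,0,1]
    - [0,-1,0,0,0,0,1]
    - [0,-1,0,0,0,0,1]
    - [0,-1,0,0,0,0,1]
    - [0,-1,0,0,0,0,1]
    - [0,-1,0,0,0,0,1]
    - [0,-1,0,0,0,0,1]
    - [0,-1,0,0,0,0,1]
    - [0,-0.27,0,0,0,0,1]

```text
time_s: 4.1
eef_pos: [0.5318, -0.2365, 0.2988]
eef_rot: [0.705, -0.705, -0.054, 0.054]
wrist_force: [-0.1, -0.6, 0.1]
opening: 1.001
```

Run:
```python
from h import *
c=ctrl.get_calibration("wrist"); im,d=ctrl.camera("wrist"); cv2.imwrite("pics/w1.png",im); np.savez("w1.npz",im=im,d=d,**c)
plan([0.507,0.12,0.30],0)
print(ctrl.get_obs()["time_s"], ctrl.get_obs()["q"])
for th in ["dock","knob_grip","bolt"]:
    r=ctrl.silhouettes(th,"wrist")[0]; np.save(f"w1_{th}.npy",r["pixels"])
    P=unproj_w(r["pixels"],d,c)
    print(th,round(r["p"],2),len(P),np.round(np.percentile(P,[1,50,99],axis=0),3).tolist())
    for lo,hi in {"dock":[(.025,.034),(.055,.06)],"knob_grip":[(.098,.108)],"bolt":[(.04,.08)]}[th]:
        m=(P[:,2]>lo)&(P[:,2]<hi);Q=P[m][:,:2].astype(np.float32)
        if len(Q)>9: print(lo,len(Q),np.round(np.median(P[m],0),4),cv2.minAreaRect(Q))
```

```text
pos [ 0.5318 -0.2365  0.2988] jaw yaw 0.1517 tool y [-0.  0. -1.]
shift total units (start axes) [ 0.98 -0.04 11.87] turn units [-0.    1.45 -0.  ]
shift in FINAL axes [-0.83 -0.04 11.88]
4.15 [-6.22209924e-01  1.48084100e-01  1.50820888e+00  3.13130473e-05
  1.48533530e+00 -7.73905842e-01]
dock 0.85 24720 [[0.467, -0.317, 0.027], [0.539, -0.192, 0.03], [0.612, -0.076, 0.103]]
0.025 17907 [ 0.5339 -0.1831  0.0297] ((0.5407774448394775, -0.19738857448101044), (0.13065974414348602, 0.2487960010766983), 8.155495643615723)
0.055 2249 [ 0.5432 -0.2218  0.0588] ((0.5417184829711914, -0.207228422164917), (0.06340790539979935, 0.21443714201450348), 9.499847412109375)
knob_grip 0.64 2855 [[0.517, -0.272, 0.052], [0.546, -0.237, 0.06], [0.577, -0.211, 0.104]]
0.098 661 [ 0.5466 -0.2413  0.1025] ((0.5471428632736206, -0.24196942150592804), (0.012749538756906986, 0.04964158684015274), 50.089088439941406)
bolt 0.65 1028 [[0.526, -0.299, 0.029], [0.541, -0.196, 0.048], [0.566, -0.159, 0.064]]
0.04 987 [ 0.5414 -0.1962  0.0479] ((0.5460187792778015, -0.23009443283081055), (0.03324589133262634, 0.14424970746040344), 7.9253740310668945)
```

View pics/w1.png

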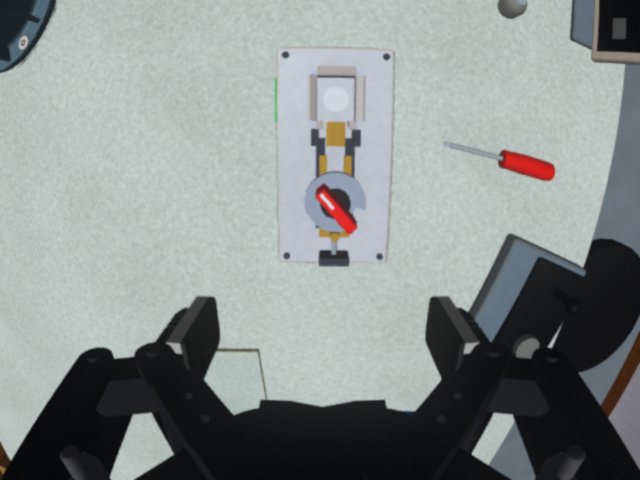

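Run:
```python
from h import *
f=np.load("w1.npz");d=f["d"];c={k:f[k] for k in("intrinsics","R","t")}
P=unproj_w(np.ones((480,640),bool),d,c)
ctr=np.array([.5408,-.1974]);a=np.deg2rad(8.3)
L=(P[:,:2]-ctr)@np.array([[np.cos(a),-np.sin(a)],[np.sin(a),np.cos(a)]])
m=(abs(L[:,0])<.04)&(L[:,1]>.025)&(L[:,1]<.1)&(P[:,2]>.048)&(P[:,2]<.062)
Q=P[m][:,:2].astype(np.float32);print("rim",len(Q),cv2.minAreaRect(Q),np.percentile(P[m][:,2],[5,50,95]))
# local extents of rim by bins
l=L[m]; print(np.percentile(l,[1,99],axis=0))
m=(abs(L[:,0])<.03)&(L[:,1]>.02)&(L[:,1]<.1)&(P[:,2]>.025)&(P[:,2]<.04)
l=L[m]
mf=(abs(l[:,0])<.024)&(abs(l[:,1]-.06)<.028); print("floor",mf.sum(),np.percentile(l[mf],[1,99],axis=0))
# fine map of z in pocket cross-sections
for name,ax,oth,oc in (("x",0,1,.06),("y",1,0,0)):
    s=abs(L[:,oth]-oc)<.010
    for lo in np.arange(-.034,.036,.002)+(0 if ax==0 else .06):
        k=s&(L[:,ax]>=lo)&(L[:,ax]<lo+.002)
        if k.sum(): print(name,round(lo+.001,3),k.sum(),np.round(P[k][:,2].max(),4),np.round(np.median(P[k][:,2]),4))
```

```text
rim 1664 ((0.5323334336280823, -0.136684849858284), (0.05816470831632614, 0.0724911317229271), 8.91108512878418) [0.04870036 0.05515986 0.05892728]
[[-0.02861513  0.02560786]
 [ 0.02859497  0.09713629]]
floor 1670 [[-0.01991549  0.03434138]
 [ 0.02029665  0.0875061 ]]
x -0.033 35 0.0312 0.0298
x -0.031 36 0.0311 0.0299
x -0.029 19 0.0584 0.0568
x -0.027 38 0.0597 0.0579
x -0.025 38 0.0595 0.0568
x -0.023 38 0.0568 0.0547
x -0.021 39 0.0548 0.0525
x -0.019 36 0.0317 0.0298
x -0.017 36 0.0325 0.0296
x -0.015 36 0.031 0.0298
x -0.013 36 0.032 0.0301
x -0.011 26 0.0316 0.0303
x -0.009 28 0.0324 0.0301
x -0.007 36 0.0313 0.0302
x -0.005 33 0.0325 0.0303
x -0.003 37 0.0318 0.0304
x -0.001 37 0.0326 0.0304
x 0.001 30 0.0317 0.0302
x 0.003 26 0.0322 0.03
x 0.005 35 0.0317 0.0303
x 0.007 36 0.0329 0.0303
x 0.009 36 0.0318 0.0301
x 0.011 36 0.0317 0.0301
x 0.013 30 0.0313 0.03
x 0.015 25 0.031 0.0295
x 0.017 35 0.0311 0.0296
x 0.019 44 0.0504 0.0298
x 0.021 66 0.0544 0.0518
x 0.023 38 0.0572 0.0548
x 0.025 38 0.0587 0.0567
x 0.027 38 0.0602 0.0586
x 0.029 25 0.0596 0.0575
x 0.033 30 0.0312 0.0
[... 186 characters left out ...]
0.0497 0.048
y 0.041 34 0.0315 0.0295
y 0.043 38 0.032 0.0299
y 0.045 38 0.0312 0.0297
y 0.047 36 0.0314 0.0297
y 0.049 25 0.0315 0.0297
y 0.051 34 0.0326 0.0298
y 0.053 38 0.0322 0.0304
y 0.055 38 0.0318 0.0302
y 0.057 37 0.0324 0.0303
y 0.059 27 0.0326 0.0301
y 0.061 31 0.0318 0.03
y 0.063 35 0.0317 0.0305
y 0.065 36 0.0322 0.0301
y 0.067 34 0.0329 0.0303
y 0.069 24 0.0318 0.0302
y 0.071 31 0.0314 0.0301
y 0.073 36 0.0318 0.0301
y 0.075 36 0.0326 0.03
y 0.077 30 0.0313 0.0304
y 0.079 26 0.0316 0.0296
y 0.081 34 0.0314 0.03
y 0.083 36 0.0315 0.03
y 0.085 36 0.031 0.0296
y 0.087 25 0.0322 0.0299
y 0.089 86 0.054 0.0408
y 0.091 47 0.0574 0.054
y 0.093 47 0.0592 0.0569
y 0.095 40 0.0601 0.0584
```

step_arm:
  commands:
    - [0,0.72,0,0,0,0,1]
    - [0,0.73,0,0,0,1,1]
    - [0,0,0,-0.07,0.3,1,1]
    - [0,0,0,-0.08,0.3,1,1]
    - [0,0,0,-0.08,0.3,1,1]
    - [0,0,0,-0.08,0.3,1,1]
    - [0,0,0,-0.08,0.3,1,1]
    - [0,0,0,-0.08,0.3,1,1]
    - [0,0,0,-0.08,0.3,1,1]
    - [0,0,0,-0.08,0.3,1,1]

```text
time_s: 5.3
eef_pos: [0.5108, 0.0347, 0.2266]
eef_rot: [-0.707, 0.707, -0.001, 0.001]
wrist_force: [0.4, 0.4, 0.6]
opening: 0.999
```

step_arm:
  commands:
    - [0,0,0,-0.08,0.3,1,1]
    - [0,0,0,-0.08,0.3,1,1]
    - [0,0,0,0,0,0.5,1]
    - [0,0,0,0,0,0,1]

```text
time_s: 5.7
eef_pos: [0.5063, 0.1099, 0.209]
eef_rot: [0.707, -0.707, -0.0, 0.0]
wrist_force: [-0.3, -0.3, 0.1]
opening: 0.997
```

Run:
```python
from h import *
c=ctrl.get_calibration("wrist"); im,d=ctrl.camera("wrist"); cv2.imwrite("pics/w2.png",im)
print(ctrl.get_obs()["time_s"])
for th in ["green_center","tray"]:
    for r in ctrl.silhouettes(th,"wrist")[:2]:
        P=unproj_w(r["pixels"],d,c)
        print(th,round(r["p"],2),len(P),np.round(np.percentile(P,[1,50,99],axis=0),3).tolist())
        if th[0]=="g":
          for lo,hi in [(.058,.072),(.03,.04)]:
            m=(P[:,2]>lo)&(P[:,2]<hi);Q=P[m][:,:2].astype(np.float32)
            if len(Q)>9: print(lo,len(Q),np.round(np.median(P[m],0),4),cv2.minAreaRect(Q))
        else: print(cv2.minAreaRect(P[:,:2].astype(np.float32)))
plan([0.507,0.12,0.042],0)
```

```text
5.75
green_center 0.93 2219 [[0.49, 0.098, 0.011], [0.507, 0.123, 0.035], [0.526, 0.141, 0.066]]
0.058 589 [0.5075 0.1199 0.0644] ((0.5079091191291809, 0.11902187764644623), (0.0302142146974802, 0.011992488987743855), 89.8541488647461)
0.03 1466 [0.5075 0.1217 0.0349] ((0.50758957862854, 0.1189165785908699), (0.043789058923721313, 0.03692422807216644), 89.58767700195312)
tray 0.58 23905 [[0.459, 0.077, 0.003], [0.516, 0.185, 0.005], [0.568, 0.302, 0.021]]
((0.5139607787132263, 0.18797267973423004), (0.2405296266078949, 0.1179632693529129), 87.73201751708984)
pos [0.5069 0.1076 0.2094] jaw yaw -0.0022 tool y [ 0.001 -0.001 -1.   ]
shift total units (start axes) [-0.01  5.58  0.42] turn units [ 0.01 -0.02  0.01]
shift in FINAL axes [0.   5.58 0.41]
```

View pics/w2.png

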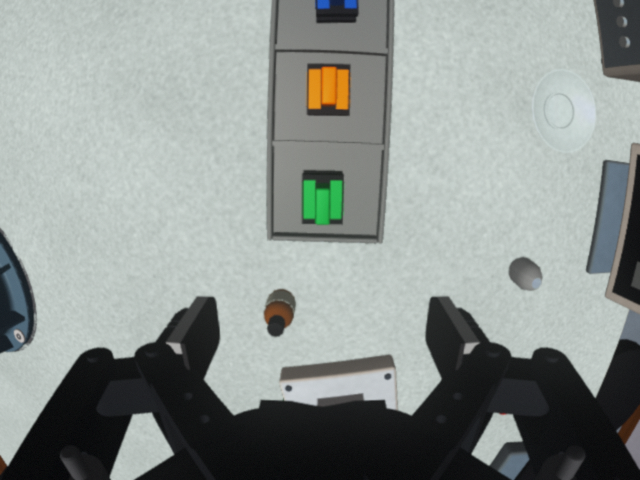

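step_arm:
  commands:
    - [0,0,0,0.03,0.7,0.38,1]
    - [0,0,0,0,1,0,1]
    - [0,0,0,0,1,0,1]
    - [0,0,0,0,1,0,1]
    - [0,0,0,0,1,0,1]
    - [0,0,0,0,0.6,0,1]
    - [0,0,0,0,0.28,0,1]
    - [0,0,0,0,0,0,1]

```text
time_s: 6.65
eef_pos: [0.507, 0.1189, 0.0407]
eef_rot: [-0.707, 0.707, -0.002, 0.0]
wrist_force: [-0.6, -0.8, -0.3]
opening: 1.001
```

Run:
```python
from h import *
plan([0.5077,0.119,0.042],0)
```

```text
pos [0.507  0.1189 0.0407] jaw yaw -0.003 tool y [-0.002 -0.    -1.   ]
shift total units (start axes) [ 0.02 -0.04  0.  ] turn units [ 0.   -0.03 -0.02]
shift in FINAL axes [ 0.02 -0.04  0.  ]
```

step_arm:
  commands:
    - [0,0,0,0,0,0,0]
    - [0,0,0,0,0,0,0]
    - [0,0,0,0,0,0,0]
    - [0,0,0,0,0,0,0]
    - [0,0,0,0,0,0,0]
    - [0,0,0,0,0,0,0]
    - [0,0,0,0,0,0,0]
    - [0,0,0,0,0,0,0]

```text
time_s: 7.45
eef_pos: [0.5074, 0.12, 0.0417]
eef_rot: [0.707, -0.707, 0.0, -0.001]
wrist_force: [-2.1, -0.8, 5.7]
opening: 0.126
```

step_arm:
  commands:
    - [0,0,0,0,-0.3,0,0]
    - [0,0,0,0,-0.8,0,0]
    - [0,0,0,0,-1,0,0]
    - [0,0,0,0,-1,0,0]
    - [0,0,0,0,-1,0,0]
    - [0,0,0,0,-0.6,0,0]
    - [0,0,0,0,0,0,0]

```text
time_s: 8.15
eef_pos: [0.5091, 0.1199, 0.1855]
eef_rot: [0.707, -0.707, -0.002, -0.003]
wrist_force: [-0.2, -0.3, -1.7]
opening: 0.126
```

Run:
```python
from h import *
c=ctrl.get_calibration("wrist"); im,d=ctrl.camera("wrist"); cv2.imwrite("pics/w3.png",im)
o=ctrl.get_obs();print(o["time_s"],o["wrist_force"],o["opening"])
R,t=RT()
for r in ctrl.silhouettes("green_center","wrist")[:1]:
    P=unproj_w(r["pixels"],d,c); L=(P-t)@R
    print(r["p"],len(P),np.round(np.percentile(L,[1,50,99],axis=0),4).tolist())
plan([0.5315,-0.1338,0.16],0.147)
```

```text
8.2 [ 7.27732309e-04 -8.83357537e-03 -2.18377294e+00] 0.12007530478730764
0.61 6782 [[-0.0152, -0.026, -0.0144], [0.0024, 0.0043, 0.0132], [0.0199, 0.0326, 0.0209]]
pos [0.5069 0.1199 0.1819] jaw yaw -0.0015 tool y [-0. -0. -1.]
shift total units (start axes) [ 0.83  0.73 -8.45] turn units [ 0.   -1.42 -0.  ]
shift in FINAL axes [-0.43  0.73 -8.48]
```

View pics/w3.png

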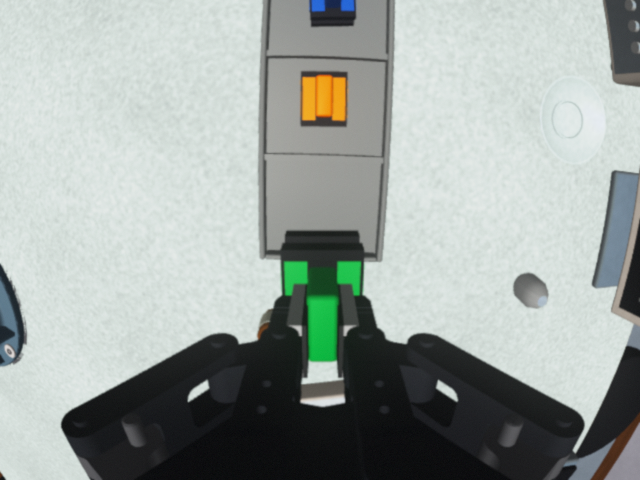

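step_arm:
  commands:
    - [0,-0.7,0,0,0,0,0]
    - [0,-0.72,0,-0.03,0.02,-0.4,0]
    - [0,0,0,-0.04,0.02,-1,0]
    - [0,0,0,-0.04,0.02,-1,0]
    - [0,0,0,-0.04,0.02,-1,0]
    - [0,0,0,-0.04,0.02,-1,0]
    - [0,0,0,-0.04,0.02,-1,0]
    - [0,0,0,-0.04,0.02,-1,0]
    - [0,0,0,-0.04,0.02,-1,0]
    - [0,0,0,-0.04,0.02,-1,0]

```text
time_s: 9.25
eef_pos: [0.5316, -0.1316, 0.1746]
eef_rot: [0.706, -0.704, -0.051, 0.053]
wrist_force: [-0.3, 0.3, -1.7]
opening: 0.125
```

step_arm:
  commands:
    - [0,0,0,-0.04,0,-1,0]
    - [0,0,0,-0.04,0,-1,0]
    - [0,0,0,-0.04,0,-1,0]
    - [0,0,0,0,0,-0.7,0]
    - [0,0,0,0,0,0,0]
    - [0,0,0,0,0,0,0]

```text
time_s: 9.85
eef_pos: [0.545, -0.2408, 0.1755]
eef_rot: [0.706, -0.704, -0.051, 0.052]
wrist_force: [-0.6, 1.5, -1.7]
opening: 0.124
```

```bash
cat > rel.py <<'E'
from h import *
def rel(tag,cas=True):
    c=ctrl.get_calibration("wrist"); R,t=RT(); im,d=ctrl.camera("wrist"); cv2.imwrite(f"pics/{tag}.png",im); np.savez(f"{tag}.npz",im=im,d=d,Rt=R,tt=t,**c)
    P=unproj_w(np.ones((480,640),bool),d,c); L=(P-t)@R
    return P,L,im,d,c,R,t
E
python3 - <<'E'
from rel import *
for i in range(3):
    P,L,im,d,c,R,t=rel(f"w4{i}")
    print(np.round(t,4),"yaw",np.arctan2(R[1,0],R[0,0]))
    # pocket rim in tool-frame: use world z band
    ctr=np.array([.5402,-.1932]);a=.147
    l=(P[:,:2]-ctr)@np.array([[np.cos(a),-np.sin(a)],[np.sin(a),np.cos(a)]])
    m=(abs(l[:,0])<.04)&(l[:,1]>.03)&(l[:,1]<.11)&(P[:,2]>.0525)&(P[:,2]<.0615)
    q=l[m]; s=abs(q[:,1]-.06)<.015
    print("rim x",np.percentile(q[s][:,0],[1,99]),"rim ymax",np.percentile(q[abs(q[:,0])<.012][:,1],[1,99]), "z",np.percentile(P[m][:,2],[5,95]))
    m=(P[:,2]>.025)&(P[:,2]<.036)&(abs(l[:,0])<.0225)&(abs(l[:,1]-.06)<.028);q=l[m];print("floor",np.percentile(q,[1,99],axis=0).tolist())
    # same in tool frame
    m=(P[:,2]>.0525)&(P[:,2]<.0615)&(abs(l[:,0])<.04)&(l[:,1]>.045)&(l[:,1]<.11)
    print("rim tool rect",cv2.minAreaRect(L[m][:,[0,2]].astype(np.float32)))
    # block top in tool: ~6mm below? TCP => y~+.0067
    r=ctrl.silhouettes("green_center","wrist")
    if r:
        G=L[(r[0]["pixels"])&(d>0)] if False else (unproj_w(r[0]["pixels"],d,c)-t)@R
        b=(G[:,1]>.002)&(G[:,1]<.014); print("block",b.sum(),np.percentile(G[b],[1,50,99],axis=0).round(4).tolist()); 
        b=(G[:,1]>-.03)&(G[:,1]<-.018); print("fin top",b.sum(),np.percentile(G[b],[1,50,99],axis=0).round(4).tolist()); 
print(ctrl.get_obs()["time_s"],ctrl.get_obs()["q"])
E
```

```text
[ 0.545  -0.2408  0.1755] yaw 0.14632734652359186
rim x [-0.02913879  0.02892016] rim ymax [0.08467831 0.092608  ] z [0.05290541 0.05894178]
floor [[-0.019810802044575526, 0.03601387802242814], [0.02016838129205935, 0.0845921830801979]]
rim tool rect ((0.002292010933160782, 0.11655037105083466), (0.058239445090293884, 0.047956790775060654), 0.03006938099861145)
block 3104 [[-0.0171, 0.0037, 0.0002], [0.0005, 0.0069, 0.0144], [0.0188, 0.0135, 0.0207]]
fin top 2082 [[-0.0045, -0.0241, -0.0157], [0.001, -0.0228, 0.0015], [0.0064, -0.0188, 0.0136]]
[ 0.5452 -0.24    0.1761] yaw 0.14799432040659424
rim x [-0.02888226  0.02876616] rim ymax [0.08439937 0.09264926] z [0.05288    0.05908857]
floor [[-0.019588886446393314, 0.03588690875061165], [0.02013389913222966, 0.08451618398271116]]
rim tool rect ((0.0022845417261123657, 0.11594241112470627), (0.04815139248967171, 0.05852464586496353), 89.94737243652344)
block 3088 [[-0.017, 0.0035, 0.0002], [0.0005, 0.0069, 0.0144], [0.0187, 0.0134, 0.0207]]
fin top 2081 [[-0.0045, -0.0243, -0.0158], [0.001, -0.0228, 0.0013], [0.0064, -0.0185, 0.0135]]
[ 0.5456 -0.2401  0.1767] yaw 0.14844762489460142
rim x [-0.02862377  0.02900757] rim ymax [0.08452064 0.09254076] z [0.05283391 0.05898392]
floor [[-0.019899162615752787, 0.03573718478551607], [0.020150099558389215, 0.08451026421092098]]
rim tool rect ((0.001637391746044159, 0.11614254862070084), (0.04812169820070267, 0.05854766443371773), 89.90421295166016)
block 3059 [[-0.0168, 0.0032, 0.0004], [0.001, 0.0069, 0.0145], [0.0187, 0.0136, 0.0207]]
fin top 2041 [[-0.0044, -0.0241, -0.0157], [0.001, -0.0228, 0.0014], [0.0064, -0.0185, 0.0136]]
10.15 [-6.13805620e-01  2.79372100e-01  1.60204240e+00  1.41156061e-04
  1.26026572e+00 -7.62260697e-01]
```

View pics/w40.png

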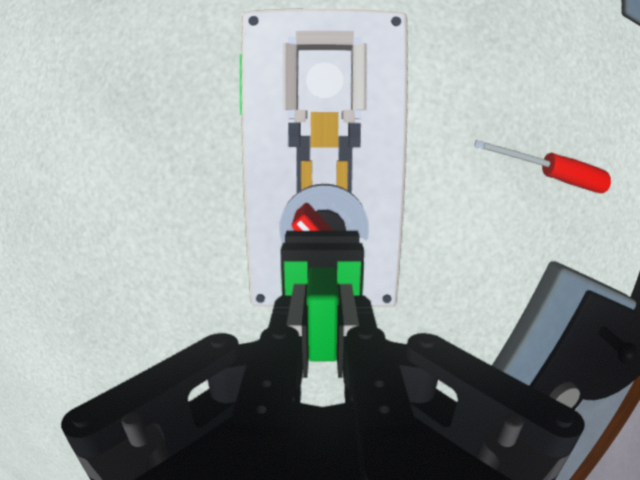

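step_arm:
  commands:
    - [0,0,0,0.04,0,0.8,0]
    - [0,0,0,0,0,1,0]
    - [0,0,0,0,0,1,0]
    - [0,0,0,0,0.3,0.83,0]
    - [0,0,0,0,1,0,0]
    - [0,0,0,0,0.8,0,0]
    - [0,0,0,0,0.4,0,0]
    - [0,0,0,0,0,0,0]
    - [0,0,0,0,0,0,0]

```text
time_s: 11.05
eef_pos: [0.5314, -0.1337, 0.1028]
eef_rot: [-0.705, 0.705, 0.052, -0.052]
wrist_force: [1.1, -0.5, -1.5]
opening: 0.122
```

Run:
```python
from rel import *
P,L,im,d,c,R,t=rel("w5")
for n in("scene","side"):
    i,_=ctrl.camera(n); i=i[200:330,60:260] if n=="scene" else i[290:480,230:430]
    cv2.imwrite(f"pics/{n}5.png",cv2.resize(i,None,fx=3,fy=3))
plan([.5402-.06*np.sin(.147),-.1932+.06*np.cos(.147),.0667],.147)
ctr=np.array([.5402,-.1932]);a=.147
r=ctrl.silhouettes("green_center","wrist")[0]
P=unproj_w(r["pixels"],d,c);l=(P[:,:2]-ctr)@np.array([[np.cos(a),-np.sin(a)],[np.sin(a),np.cos(a)]])
for lo,hi in((t[2]+.015,t[2]+.03),(t[2]-.012,t[2]-.002)):
    b=(P[:,2]>lo)&(P[:,2]<hi);print(b.sum(),np.percentile(l[b],[1,99],axis=0).round(4).tolist())
print(ctrl.get_obs()["time_s"])
```

```text
pos [ 0.5319 -0.134   0.1034] jaw yaw 0.147 tool y [ 0.002 -0.001 -1.   ]
shift total units (start axes) [-0.02  1.22  0.01] turn units [0.01 0.   0.02]
shift in FINAL axes [-0.01  1.22  0.01]
2190 [[-0.0044, 0.0447], [0.0065, 0.0738]]
2907 [[-0.017, 0.0605], [0.0187, 0.0807]]
11.25
```

View pics/side5.png

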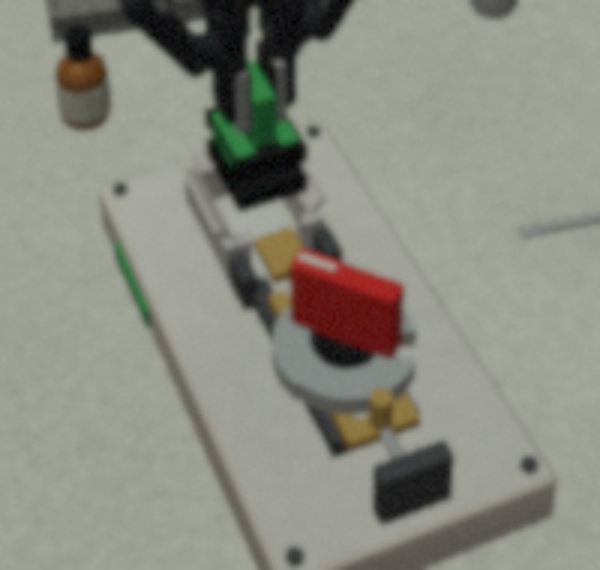

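View pics/scene5.png

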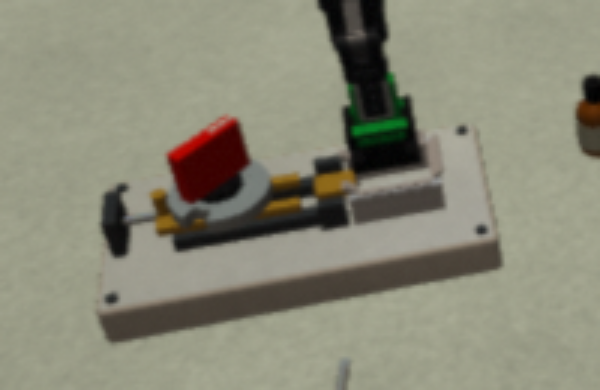

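step_arm:
  commands:
    - [0,0,0,-0.03,0.2,0.03,0]
    - [0,0,0,0,0.25,0,0]
    - [0,0,0,0,0.25,0,0]
    - [0,0,0,0,0.2,0,0]
    - [0,0,0,0,0.1,0,0]
    - [0,0,0,0,0.1,0,0]

```text
time_s: 11.85
eef_pos: [0.5297, -0.1326, 0.0685]
eef_rot: [0.705, -0.705, -0.052, 0.052]
wrist_force: [0.3, 0.9, -1.5]
opening: 0.126
```

Run:
```python
from h import *
o=ctrl.get_obs();print(o["wrist_force"],o["torque"]);plan([.5314,-.1338,.0667],.147)
```

```text
[ 0.29168861  0.91638239 -1.45173195] [-0.00543395  0.01552241 -0.02686927]
pos [ 0.5297 -0.1326  0.0685] jaw yaw 0.1472 tool y [-0.  0. -1.]
shift total units (start axes) [ 0.05  0.06 -0.05] turn units [-0.  0. -0.]
shift in FINAL axes [ 0.05  0.06 -0.05]
```

step_arm:
  commands:
    - [0,0,0,0,0.05,0,0]
    - [0,0,0,0,0.03,0,0]
    - [0,0,0,0,0,0,0]

```text
time_s: 12.15
eef_pos: [0.53, -0.1327, 0.0668]
eef_rot: [-0.705, 0.705, 0.052, -0.052]
wrist_force: [0.8, 0.3, -1.8]
opening: 0.126
```

step_arm:
  commands:
    - [0,0,0,0,0.03,0,0]
    - [0,0,0,0,0.02,0,0]
    - [0,0,0,0,0,0,0]

```text
time_s: 12.45
eef_pos: [0.5302, -0.1328, 0.0667]
eef_rot: [-0.705, 0.705, 0.052, -0.052]
wrist_force: [-5.3, 1.8, 10.3]
opening: 0.128
```

step_arm:
  commands:
    - [0,0,0,0,0,0,0.5]
    - [0,0,0,0,0,0,0.5]
    - [0,0,0,0,0,0,0.5]
    - [0,0,0,0,0,0,0.5]
    - [0,0,0,0,-0.5,0,0.5]
    - [0,0,0,0,-1,0,0.5]
    - [0,0,0,0,-1,0,0.5]
    - [0,0,0,0,-1,0,0.5]
    - [0,0,0,0,-0.5,-1,0.5]
    - [0,0,0,0,0,-1,0.5]

```text
time_s: 13.45
eef_pos: [0.5408, -0.1931, 0.19]
eef_rot: [-0.704, 0.707, 0.055, -0.051]
wrist_force: [0.9, -0.5, -1.0]
opening: 0.497
```

step_arm:
  commands:
    - [0,0,0,0,0,-1,0.5]
    - [0,0,0,0,0,-0.6,0.5]
    - [0,0,0,0,0,0,0.5]
    - [0,0,0,0,0,0,0.5]

```text
time_s: 13.85
eef_pos: [0.5454, -0.239, 0.1851]
eef_rot: [0.706, -0.705, -0.052, 0.052]
wrist_force: [-0.1, 0.3, -0.2]
opening: 0.501
```

Run:
```python
from rel import *
ctr=np.array([.5402,-.1932]);a=.147
M=np.array([[np.cos(a),-np.sin(a)],[np.sin(a),np.cos(a)]])
for i in range(2):
    P,L,im,d,c,R,t=rel(f"w6{i}")
    l=(P[:,:2]-ctr)@M
    r=ctrl.silhouettes("green_center","wrist")[0]
    G=unproj_w(r["pixels"],d,c);g=(G[:,:2]-ctr)@M
    for lo,hi in((.08,.1),(.054,.066)):
        b=(G[:,2]>lo)&(G[:,2]<hi);print("green",lo,b.sum(),np.percentile(G[b][:,2],[5,50,95]).round(4),np.percentile(g[b],[1,99],axis=0).round(4).tolist())
    r=ctrl.silhouettes("knob_grip","wrist")[0]
    K=unproj_w(r["pixels"],d,c); b=(K[:,2]>.097)&(K[:,2]<.109); print("knob",b.sum(),np.median(K[b][:,2]),cv2.minAreaRect(K[b][:,:2].astype(np.float32)))
    k=(abs(l[:,0])<.014)&(abs(l[:,1]-.06)<.018)&(P[:,2]>.08); print("fin by pos",k.sum(), np.median(P[k][:,2]) if k.sum() else 0)
plan([.5402+.05*np.sin(a),-.1932-.05*np.cos(a),.07],.874)
print(ctrl.get_obs()["time_s"],ctrl.get_obs()["wrist_force"])
```

```text
green 0.08 874 [0.0877 0.0895 0.0908] [[-0.0063, 0.0446], [0.0057, 0.074]]
green 0.054 2228 [0.0584 0.06   0.0612] [[-0.0183, 0.0376], [0.0178, 0.0814]]
knob 1450 0.10249726327449914 ((0.5472578406333923, -0.24224767088890076), (0.012637295760214329, 0.05036347731947899), 49.15727233886719)
fin by pos 874 0.08952465766951123
green 0.08 869 [0.0879 0.0895 0.0908] [[-0.0063, 0.0446], [0.0057, 0.0734]]
green 0.054 2211 [0.0586 0.0601 0.0614] [[-0.0182, 0.0376], [0.0179, 0.0813]]
knob 1433 0.10249194126236454 ((0.5467897057533264, -0.24195052683353424), (0.012873607687652111, 0.049452003091573715), 49.29008865356445)
fin by pos 869 0.08953551787720532
pos [ 0.5457 -0.2386  0.1851] jaw yaw 0.1483 tool y [-0.  0. -1.]
shift total units (start axes) [ 0.04  3.84 -0.15] turn units [-0.   -6.93 -0.  ]
shift in FINAL axes [-0.07  3.84 -0.13]
14.15 [0.09751848 0.0672737  0.69761866]
```

View pics/w60.png

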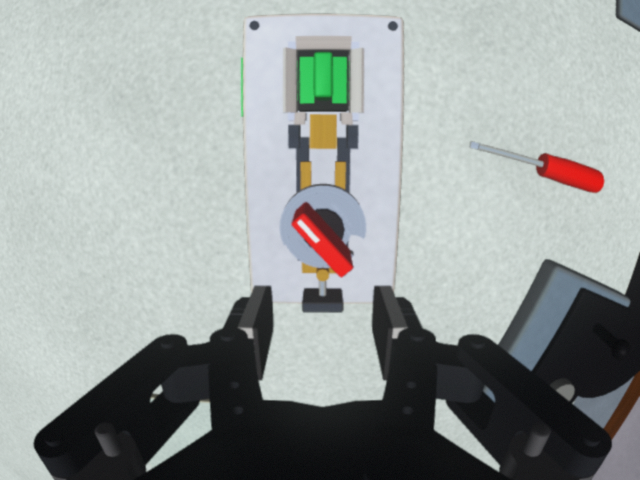

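step_arm:
  commands:
    - [0,-0.79,0,0,0,0,0.6]
    - [0,-1,0,0,0,0,0.6]
    - [0,-1,0,0,0,0,0.6]
    - [0,-1,0,0,0,0,0.6]
    - [0,-1,0,0,0,0,0.6]
    - [0,-1,0,0,0,0,0.6]
    - [0,-1,0,0,0,0,0.6]
    - [0,0,0,0,0.5,0,0.6]
    - [0,0,0,0,0,0,0.6]
    - [0,0,0,0,0,0,0.6]

```text
time_s: 15.15
eef_pos: [0.5451, -0.2389, 0.169]
eef_rot: [0.644, -0.643, -0.293, 0.294]
wrist_force: [0.6, 0.1, -0.0]
opening: 0.599
```

Run:
```python
from rel import *
for i in range(3):
    P,L,im,d,c,R,t=rel(f"w7{i}")
    rs=ctrl.silhouettes("knob_grip","wrist")
    if rs:
        K=unproj_w(rs[0]["pixels"],d,c); b=(K[:,2]>.097)&(K[:,2]<.109)
        if b.sum()>10: print("knob",b.sum(),np.median(K[b][:,2]),cv2.minAreaRect(K[b][:,:2].astype(np.float32)))
        k=((K-t)@R)[b]; print("tool",np.percentile(k,[1,99],axis=0).round(4).tolist())
    plan([.5472,-.2422,.07],.859)
print(ctrl.get_obs()["time_s"])
```

```text
knob 1560 0.10258756107662881 ((0.5465973615646362, -0.2422257661819458), (0.012035619467496872, 0.049628760665655136), 49.40363693237305)
tool [[-0.0074, 0.0647, -0.0274], [0.0046, 0.0699, 0.0209]]
pos [ 0.5457 -0.2394  0.1699] jaw yaw 0.8571 tool y [-0.  0. -1.]
shift total units (start axes) [-0.04  3.33 -0.1 ] turn units [-0.   -0.02 -0.  ]
shift in FINAL axes [-0.04  3.33 -0.1 ]
knob 1550 0.10256457440352434 ((0.5466295480728149, -0.2422468662261963), (0.01200990378856659, 0.049308955669403076), 49.534420013427734)
tool [[-0.0075, 0.0655, -0.0265], [0.0045, 0.0715, 0.0217]]
pos [ 0.5458 -0.2396  0.1703] jaw yaw 0.8576 tool y [ 0. -0. -1.]
shift total units (start axes) [-0.04  3.34 -0.09] turn units [ 0.   -0.01  0.  ]
shift in FINAL axes [-0.04  3.34 -0.09]
knob 1546 0.10256451976706882 ((0.5468089580535889, -0.24240081012248993), (0.01200663298368454, 0.05009782686829567), 49.519874572753906)
tool [[-0.0075, 0.0659, -0.0266], [0.0046, 0.0708, 0.0219]]
pos [ 0.5458 -0.2396  0.1704] jaw yaw 0.8579 tool y [ 0. -0. -1.]
shift total units (start axes) [-0.04  3.35 -0.09] turn units [ 0.   -0.01  0.  ]
shift in FINAL axes [-0.04  3.35 -0.09]
15.45
```

View pics/w70.png

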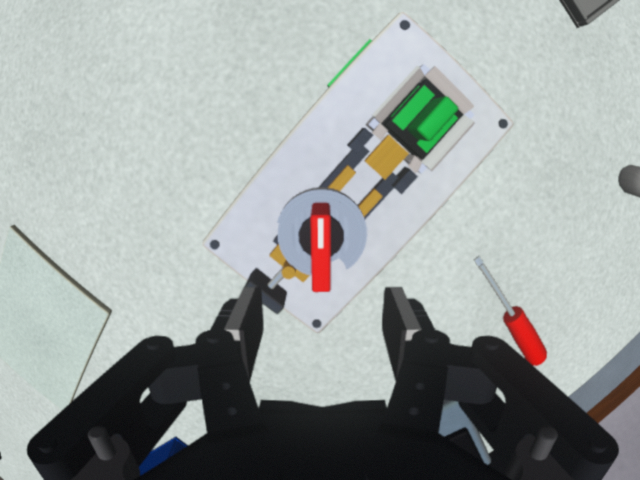

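step_arm:
  commands:
    - [0,0,0,-0.07,0.4,-0.08,0.6]
    - [0,0,0,0,0.8,0,0.6]
    - [0,0,0,0,0.9,0,0.6]
    - [0,0,0,0,0.7,0,0.6]
    - [0,0,0,0,0.4,0,0.6]
    - [0,0,0,0,0.1,0,0.6]
    - [0,0,0,0,0,0,0.6]

```text
time_s: 16.15
eef_pos: [0.5461, -0.2427, 0.0709]
eef_rot: [0.643, -0.643, -0.294, 0.294]
wrist_force: [0.1, -0.2, 0.5]
opening: 0.599
```

Run:
```python
from rel import *
P,L,im,d,c,R,t=rel(f"w8")
i,_=ctrl.camera("scene");cv2.imwrite("pics/scene8.png",cv2.resize(i[200:330,60:260],None,fx=3,fy=3))
plan([.5472,-.2422,.07],.859)
print(ctrl.get_obs()["time_s"],ctrl.get_obs()["wrist_force"],ctrl.get_obs()["torque"])
```

```text
pos [ 0.5469 -0.2432  0.0722] jaw yaw 0.8582 tool y [ 0.002 -0.001 -1.   ]
shift total units (start axes) [0.03 0.07 0.02] turn units [ 0.02 -0.01  0.  ]
shift in FINAL axes [0.03 0.07 0.02]
16.25 [-0.12537909  0.1696406   0.82725111] [-0.05984921 -0.01942331  0.00624214]
```

View pics/w8.png

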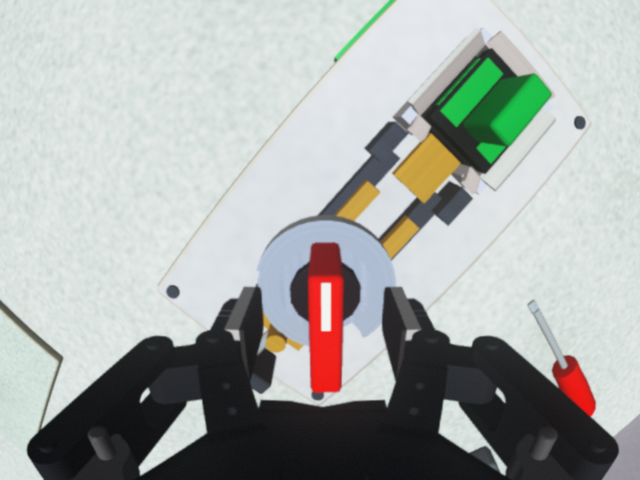

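View pics/scene8.png

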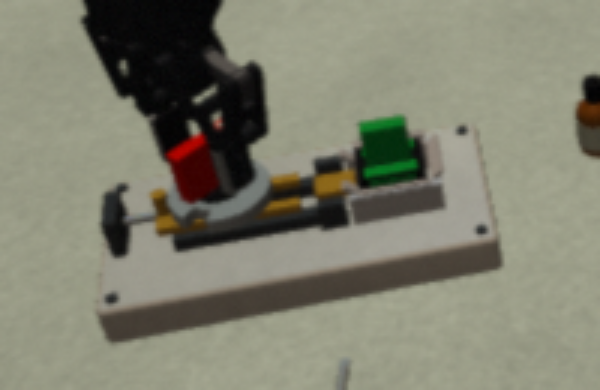

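step_arm:
  commands:
    - [0,0,0,0,0.04,0,0]
    - [0,0,0,0,0,0,0]
    - [0,0,0,0,0,0,0]
    - [0,0,0,0,0,0,0]
    - [0,0,0,0,0,0,0]
    - [0,0,0,0,0,0,0]
    - [0,0,0,0,0,0,0]

```text
time_s: 16.95
eef_pos: [0.5471, -0.2421, 0.0707]
eef_rot: [-0.643, 0.643, 0.295, -0.294]
wrist_force: [2.5, 4.5, 4.5]
opening: 0.13
```

Run:
```python
from rel import *
plan([.5472,-.2422,.07],.859)
o=ctrl.get_obs();print(o["time_s"],o["wrist_force"],o["torque"],o["opening"])
```

```text
pos [ 0.5471 -0.2421  0.0707] jaw yaw 0.8586 tool y [ 0.002  0.    -1.   ]
shift total units (start axes) [ 0.    0.02 -0.  ] turn units [ 0.01 -0.    0.01]
shift in FINAL axes [ 0.    0.02 -0.  ]
16.95 [2.50594307 4.53442361 4.53062464] [ 0.60181128 -0.30016895  0.06023821] 0.12976502110009994
```

step_arm:
  commands:
    - [0,0.2,0,0.02,0,0,0]
    - [0,0.5,0,0,0,0,0]
    - [0,0.5,0,0,0,0,0]
    - [0,0.4,0,0,0,0,0]
    - [0,0,0,0,0,0,0]

```text
time_s: 17.45
eef_pos: [0.5469, -0.2423, 0.0707]
eef_rot: [-0.665, 0.666, 0.239, -0.239]
wrist_force: [-0.7, 3.2, 6.4]
opening: 0.134
```

```bash
cat > st.py <<'E'
from rel import *
R,t=RT();o=ctrl.get_obs();print(round(o["time_s"],2),"F",np.round(o["wrist_force"],1),"T",np.round(o["torque"],3),"op",round(o["opening"],3),"yaw",round(float(np.arctan2(R[1,0],R[0,0])),4),np.round(t,4))
E
python3 st.py
```

```text
17.45 F [-0.7  3.2  6.4] T [ 0.344  0.032 -0.011] op 0.134 yaw 0.6891 [ 0.5469 -0.2423  0.0707]
```

step_arm:
  commands:
    - [0,0.5,0,0,0,0,0]
    - [0,0.5,0,0,0,0,0]
    - [0,0.5,0,0,0,0,0]
    - [0,0.5,0,0,0,0,0]
    - [0,0.4,0,0,0,0,0]
    - [0,0,0,0,0,0,0]

```text
time_s: 18.05
eef_pos: [0.5465, -0.2426, 0.0707]
eef_rot: [-0.69, 0.691, 0.153, -0.154]
wrist_force: [-1.7, 1.5, 6.4]
opening: 0.132
```

Run:
```python
import st
from rel import *
P,L,im,d,c,R,t=rel(f"w9")
for n in("scene","side"):
    i,_=ctrl.camera(n); i=i[220:310,80:220] if n=="scene" else i[290:480,230:430]
    cv2.imwrite(f"pics/{n}9.png",cv2.resize(i,None,fx=4,fy=4,interpolation=cv2.INTER_CUBIC)[:600])
```

```text
18.05 F [-1.7  1.5  6.4] T [ 0.26   0.322 -0.048] op 0.132 yaw 0.4376 [ 0.5465 -0.2426  0.0707]
```

View pics/w9.png

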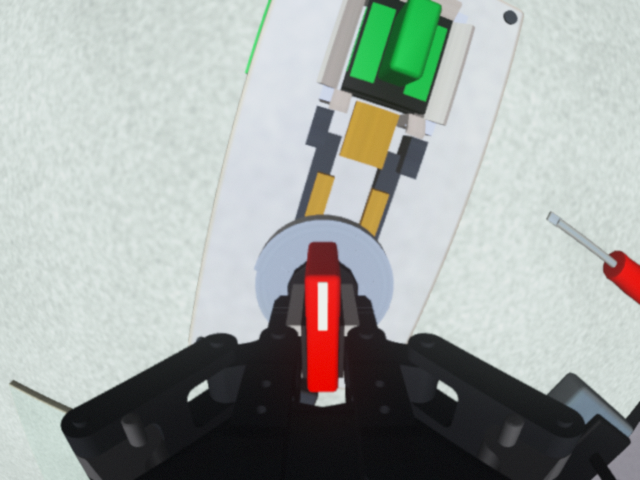

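View pics/side9.png

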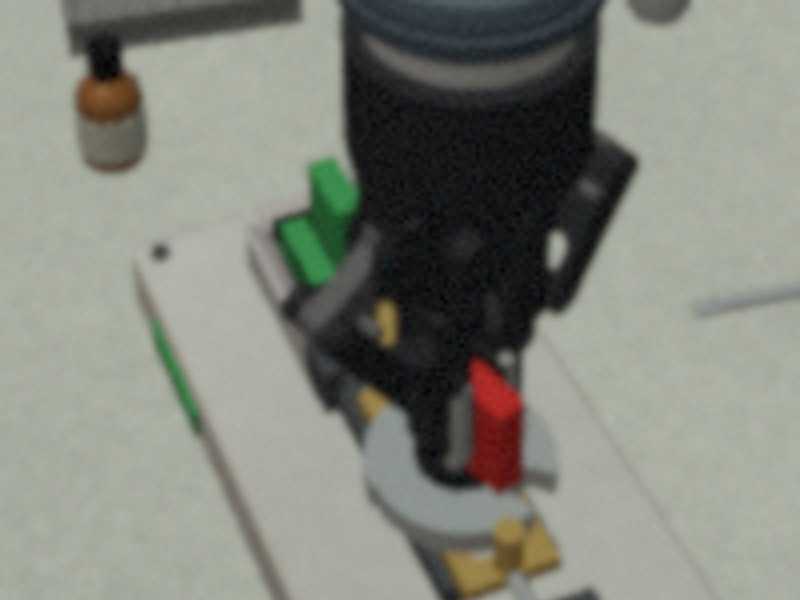

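View pics/scene9.png

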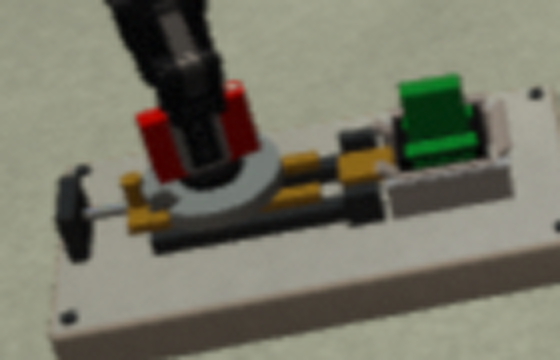

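```bash
cat > bolt.py <<'E'
import st
from rel import *
import sys
def main(tag):
    P,L,im,d,c,R,t=rel(tag)
    ctr=np.array([.5402,-.1932]);a=.147
    M=np.array([[np.cos(a),-np.sin(a)],[np.sin(a),np.cos(a)]])
    hsv=cv2.cvtColor(im,cv2.COLOR_BGR2HSV)
    gold=(hsv[...,0]>12)&(hsv[...,0]<30)&(hsv[...,1]>120)&(hsv[...,2]>90)
    G=unproj_w(gold,d,c);l=(G[:,:2]-ctr)@M
    k=(abs(l[:,0])<.012)&(l[:,1]>0)&(l[:,1]<.06)&(G[:,2]>.035)&(G[:,2]<.06)
    print("tongue",k.sum(),np.percentile(l[k][:,1],[1,99]).round(4) if k.sum() else None)
    kk=(abs(abs(l[:,0])-.011)<.01)&(l[:,1]<.015)&(l[:,1]>-.03);print("rail gold",kk.sum(),np.percentile(l[kk][:,1],[2,98]).round(4) if kk.sum() else None)
main(sys.argv[1])
E
python3 bolt.py b0
```

```text
18.2 F [-1.4  2.1  6.8] T [ 0.285  0.311 -0.105] op 0.132 yaw 0.4385 [ 0.5465 -0.2425  0.0707]
tongue 2483 [0.0093 0.034 ]
rail gold 1995 [-0.0201  0.0145]
```

step_arm:
  commands:
    - [0,0.4,0,0,0,0,0]
    - [0,0.4,0,0,0,0,0]
    - [0,0.4,0,0,0,0,0]
    - [0,0.4,0,0,0,0,0]
    - [0,0.3,0,0,0,0,0]

```text
time_s: 18.75
eef_pos: [0.5463, -0.2426, 0.0707]
eef_rot: [-0.702, 0.702, 0.084, -0.085]
wrist_force: [-2.8, 2.0, 7.8]
opening: 0.132
```

```bash
python3 bolt.py b1
```

```text
18.75 F [-2.8  2.   7.8] T [0.223 0.543 0.301] op 0.132 yaw 0.2388 [ 0.5463 -0.2426  0.0707]
tongue 2485 [0.0091 0.0338]
rail gold 1969 [-0.0203  0.0145]
```

step_arm:
  commands:
    - [0,0.2,0,0,0,0,0]
    - [0,0.2,0,0,0,0,0]
    - [0,0.2,0,0,0,0,0]
    - [0,0.2,0,0,0,0,0]
    - [0,0,0,0,0,0,0]

```text
time_s: 19.3
eef_pos: [0.5461, -0.2426, 0.0707]
eef_rot: [-0.705, 0.705, 0.055, -0.055]
wrist_force: [-2.9, 1.3, 7.6]
opening: 0.129
```

```bash
python3 bolt.py b2
```

```text
19.3 F [-2.9  1.3  7.6] T [0.231 0.652 0.062] op 0.129 yaw 0.1557 [ 0.5461 -0.2426  0.0707]
tongue 2505 [0.0092 0.0337]
rail gold 2001 [-0.0201  0.0146]
```

Run:
```python
from rel import *
i,_=ctrl.camera("side"); i=i[360:480,300:440]
cv2.imwrite(f"pics/side10.png",cv2.resize(i,None,fx=5,fy=5,interpolation=cv2.INTER_CUBIC))
```

```text
(no output)
```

View pics/side10.png

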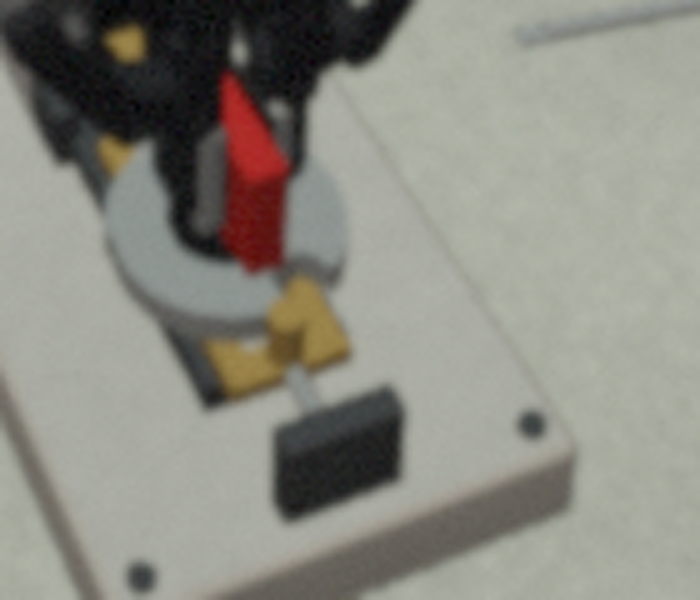

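step_arm:
  commands:
    - [0,0.15,0,0,0,0,0]
    - [0,0.15,0,0,0,0,0]
    - [0,0.15,0,0,0,0,0]
    - [0,0,0,0,0,0,0]

```text
time_s: 19.8
eef_pos: [0.546, -0.2427, 0.0707]
eef_rot: [-0.706, 0.706, 0.038, -0.039]
wrist_force: [-3.1, 2.1, 9.1]
opening: 0.129
```

```bash
python3 bolt.py b3
```

```text
19.8 F [-3.1  2.1  9.1] T [0.24  0.608 0.158] op 0.129 yaw 0.1089 [ 0.546  -0.2427  0.0707]
tongue 2494 [0.009  0.0337]
rail gold 1955 [-0.0201  0.0145]
```

step_arm:
  commands:
    - [0,0.15,0,0,0,0,0]
    - [0,0.15,0,0,0,0,0]
    - [0,0.15,0,0,0,0,0]
    - [0,0,0,0,0,0,0]

```text
time_s: 20.25
eef_pos: [0.5459, -0.2426, 0.0707]
eef_rot: [-0.707, 0.707, 0.021, -0.022]
wrist_force: [-3.0, 1.1, 8.7]
opening: 0.133
```

```bash
python3 bolt.py b4
```

```text
20.25 F [-3.   1.1  8.7] T [0.274 0.723 0.108] op 0.133 yaw 0.0617 [ 0.5459 -0.2426  0.0707]
tongue 2489 [0.0089 0.0337]
rail gold 1976 [-0.0202  0.0145]
```

step_arm:
  commands:
    - [0,0.15,0,0,0,0,0]
    - [0,0.15,0,0,0,0,0]
    - [0,0.15,0,0,0,0,0]
    - [0,0,0,0,0,0,0]

```text
time_s: 20.7
eef_pos: [0.5458, -0.2427, 0.0707]
eef_rot: [-0.707, 0.707, 0.005, -0.006]
wrist_force: [-4.5, 1.4, 8.7]
opening: 0.134
```

```bash
python3 bolt.py b5
```

```text
20.7 F [-4.5  1.4  8.7] T [0.249 0.778 0.031] op 0.134 yaw 0.0144 [ 0.5458 -0.2427  0.0707]
tongue 2478 [0.0092 0.0339]
rail gold 1953 [-0.0202  0.0145]
```

step_arm:
  commands:
    - [0,0.15,0,0,0,0,0]
    - [0,0.15,0,0,0,0,0]
    - [0,0.15,0,0,0,0,0]
    - [0,0,0,0,0,0,0]

```text
time_s: 21.15
eef_pos: [0.5457, -0.2427, 0.0707]
eef_rot: [-0.707, 0.707, -0.012, 0.011]
wrist_force: [-3.9, 2.1, 9.0]
opening: 0.127
```

```bash
python3 bolt.py b6
python3 - <<'E'
from rel import *
i,_=ctrl.camera("side"); i=i[360:480,300:440]
cv2.imwrite(f"pics/side11.png",cv2.resize(i,None,fx=5,fy=5,interpolation=cv2.INTER_CUBIC))
E
```

```text
21.15 F [-3.9  2.1  9. ] T [ 0.25   0.774 -0.055] op 0.127 yaw -0.0329 [ 0.5457 -0.2427  0.0707]
tongue 2478 [0.01   0.0347]
rail gold 1961 [-0.0202  0.0146]
```

View pics/side11.png

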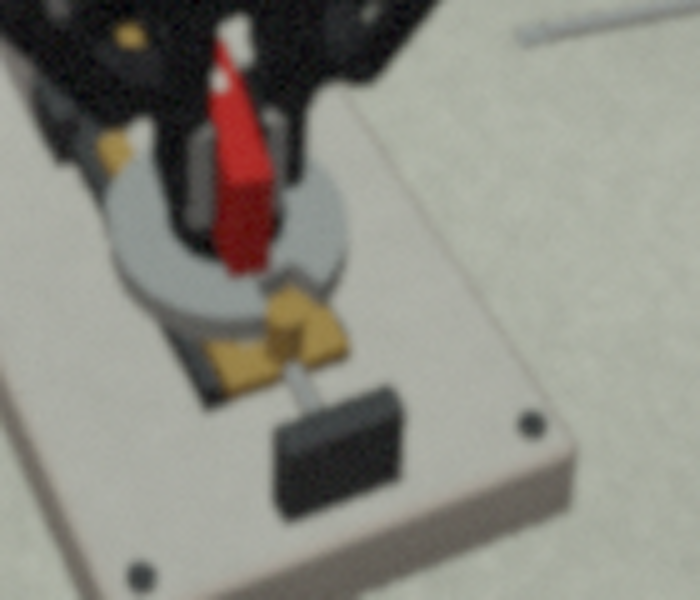

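step_arm:
  commands:
    - [0,0.15,0,0,0,0,0]
    - [0,0.15,0,0,0,0,0]
    - [0,0.15,0,0,0,0,0]
    - [0,0,0,0,0,0,0]

```text
time_s: 21.65
eef_pos: [0.5457, -0.2427, 0.0707]
eef_rot: [-0.706, 0.707, -0.029, 0.028]
wrist_force: [-5.6, 0.9, 10.0]
opening: 0.131
```

```bash
python3 bolt.py b7
```

```text
21.65 F [-5.6  0.9 10. ] T [ 0.298  0.921 -0.112] op 0.131 yaw -0.0802 [ 0.5457 -0.2427  0.0707]
tongue 2596 [0.001  0.0379]
rail gold 1929 [-0.0202  0.0146]
```

step_arm:
  commands:
    - [0,0.15,0,0,0,0,0]
    - [0,0.15,0,0,0,0,0]
    - [0,0.1,0,0,0,0,0]
    - [0,0,0,0,0,0,0]

```text
time_s: 22.1
eef_pos: [0.5456, -0.2427, 0.0707]
eef_rot: [-0.706, 0.706, -0.044, 0.042]
wrist_force: [-4.5, 1.7, 9.7]
opening: 0.136
```

```bash
cat >> bolt.py <<'E'
def back(tag):
    f=np.load(tag+".npz");im,d=f["im"],f["d"]
    ctr=np.array([.5402,-.1932]);a=.147
    M=np.array([[np.cos(a),-np.sin(a)],[np.sin(a),np.cos(a)]])
    c={k:f[k] for k in("intrinsics","R","t")}
    hsv=cv2.cvtColor(im,cv2.COLOR_BGR2HSV)
    gold=(hsv[...,0]>12)&(hsv[...,0]<30)&(hsv[...,1]>120)&(hsv[...,2]>90)
    G=unproj_w(gold,d,c);l=(G[:,:2]-ctr)@M
    k=(abs(l[:,0])<.006)&(l[:,1]>-.005)&(l[:,1]<.06)&(G[:,2]>.043)&(G[:,2]<.06)
    print(tag,"tongue top y",np.percentile(l[k][:,1],[2,98]).round(4),np.median(G[k][:,2]).round(4))
for tg in ("b5","b6","b7",sys.argv[1]): back(tg)
E
python3 bolt.py b8
python3 - <<'E'
from rel import *
i,_=ctrl.camera("side"); i=i[360:480,300:440]
cv2.imwrite(f"pics/side12.png",cv2.resize(i,None,fx=5,fy=5,interpolation=cv2.INTER_CUBIC))
E
```

```text
22.1 F [-4.5  1.7  9.7] T [ 0.241  0.914 -0.12 ] op 0.136 yaw -0.1221 [ 0.5456 -0.2427  0.0707]
tongue 2145 [0.0007 0.0375]
rail gold 2173 [-0.02    0.0078]
b5 tongue top y [0.0095 0.0337] 0.0477
b6 tongue top y [0.0103 0.0344] 0.0477
b7 tongue top y [0.0121 0.0367] 0.0477
b8 tongue top y [0.019  0.0374] 0.0478
```

View pics/side12.png

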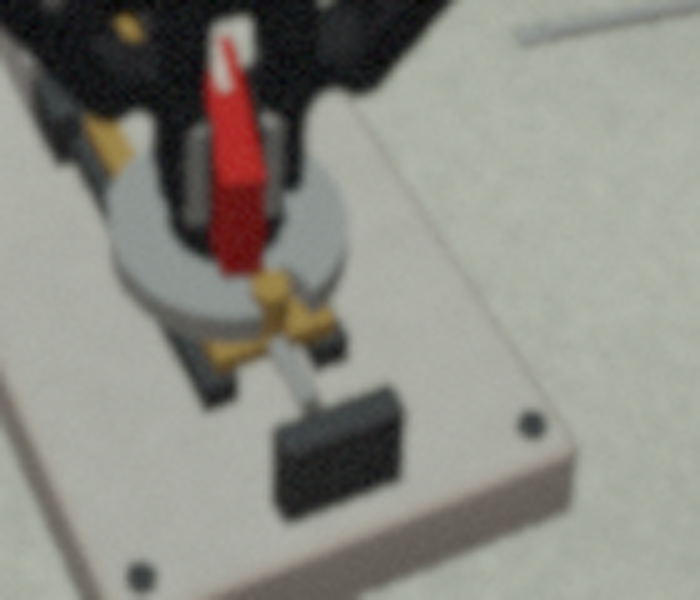

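View pics/b8.png

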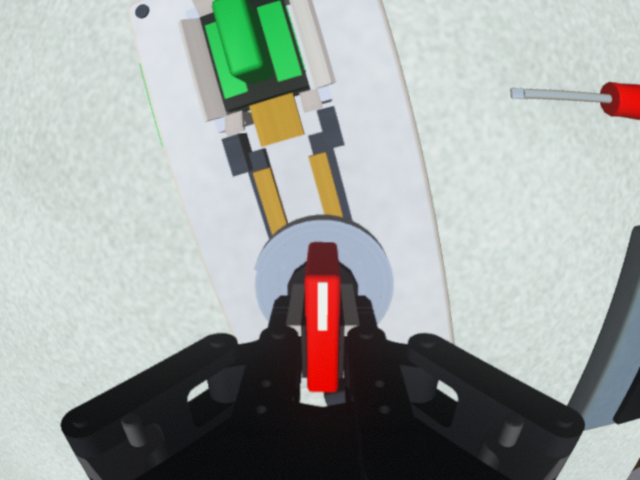

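```bash
python3 bolt.py b9|grep -v b[5-8]
```

```text
22.2 F [-5.   2.   9.5] T [ 0.192  0.933 -0.074] op 0.132 yaw -0.1219 [ 0.5456 -0.2427  0.0707]
tongue 2146 [0.0008 0.0375]
rail gold 2171 [-0.0201  0.0078]
b9 tongue top y [0.019  0.0374] 0.0477
```

step_arm:
  commands:
    - [0,0.1,0,0,0,0,0]
    - [0,0.1,0,0,0,0,0]
    - [0,0,0,0,0,0,0]

```text
time_s: 22.55
eef_pos: [0.5456, -0.2427, 0.0707]
eef_rot: [-0.705, 0.706, -0.051, 0.05]
wrist_force: [-5.7, 1.1, 9.0]
opening: 0.13
```

```bash
python3 bolt.py b10|grep -v b[5-8]
```

```text
22.55 F [-5.7  1.1  9. ] T [0.283 0.925 0.009] op 0.13 yaw -0.1427 [ 0.5456 -0.2427  0.0707]
tongue 2137 [0.0008 0.0375]
rail gold 2168 [-0.0201  0.0078]
b10 tongue top y [0.019  0.0375] 0.0477
```

step_arm:
  commands:
    - [0,0,0,0,0,0,0.5]
    - [0,0,0,0,0,0,0.5]
    - [0,0,0,0,0,0,0.5]
    - [0,0,0,0,0,0,0.5]
    - [0,0,0,0,-0.4,0,0.5]
    - [0,0,0,0,-1,0,0.5]
    - [0,0,0,0,-1,0,0.5]
    - [0,0,0,0,-1,0,0.5]
    - [0,0,0,0,-0.8,0,0.5]
    - [0,0,0,0,0,0,0.5]

```text
time_s: 23.6
eef_pos: [0.5488, -0.2437, 0.2013]
eef_rot: [-0.704, 0.707, -0.047, 0.053]
wrist_force: [0.6, -0.3, 0.5]
opening: 0.503
```

```bash
python3 bolt.py b11|grep -v b[5-8]
python3 - <<'E'
from rel import *
for n in("scene","side"):
    i,_=ctrl.camera(n); cv2.imwrite(f"pics/{n}13.png",i)
ctr=np.array([.5402,-.1932]);a=.147
M=np.array([[np.cos(a),-np.sin(a)],[np.sin(a),np.cos(a)]])
P,L,im,d,c,R,t=rel("w13")
for th,lo in(("green_center",.08),("green_center",.054),("knob_grip",.097)):
    G=unproj_w(ctrl.silhouettes(th,"wrist")[0]["pixels"],d,c);g=(G[:,:2]-ctr)@M
    b=(G[:,2]>lo)&(G[:,2]<lo+.012)
    print(th,np.median(G[b][:,2]).round(4),np.percentile(g[b],[1,99],axis=0).round(4).tolist(),cv2.minAreaRect(G[b][:,:2].astype(np.float32))[2])
E
```

```text
23.6 F [ 0.6 -0.3  0.5] T [0.01  0.041 0.002] op 0.503 yaw -0.1416 [ 0.5488 -0.2437  0.2013]
tongue 627 [0.001  0.0377]
rail gold 650 [-0.0195  0.0077]
b11 tongue top y [0.0195 0.0377] 0.0477
green_center 0.0895 [[-0.0059, 0.0444], [0.006, 0.0739]] 9.534010887145996
green_center 0.06 [[-0.0179, 0.0377], [0.018, 0.0811]] 8.59446907043457
knob_grip 0.1026 [[-0.0104, -0.0717], [0.0112, -0.0253]] 82.26348114013672
```

View pics/w13.png

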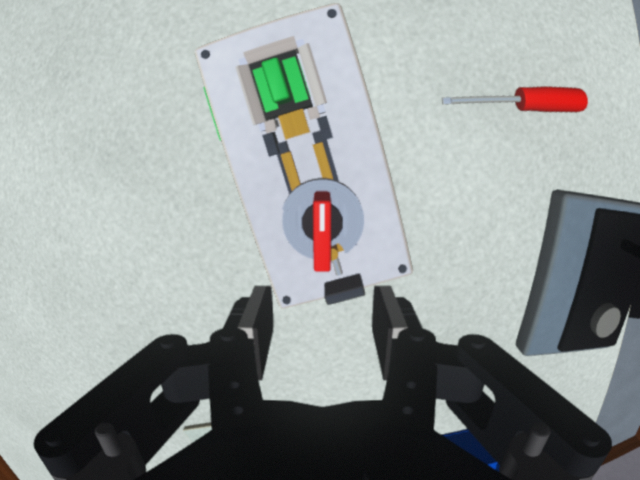

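View pics/side13.png

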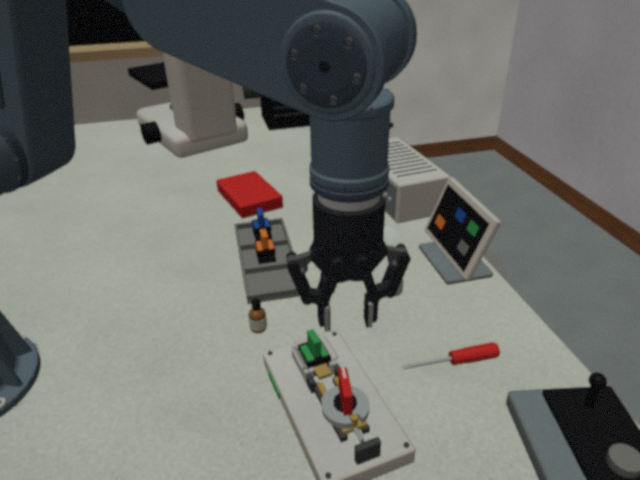

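The pictures show the cassette down in the pocket. The tongue has entered its groove, with the back edge at +19 mm against +9.5 mm when withdrawn. The roller sits in the notch and the gripper is clear, so I am handing in.

```bash
python3 -c "
from bench import ctrl
print(ctrl.hand_in())"
```

```text
the job is handed in; nothing more can be done
None
```

The green cassette is fully down in the dock pocket and locked by the bolt. I handed the job in at about 24 s; no verdict was reported.

- **Cassette:** I measured its top at 60 mm and its fin at 89.5 mm above the table, which are the heights expected when it is fully down. It was centred in the pocket to within about 1 mm, and the readings were the same after locking and release.
- **Knob and bolt:** I turned the knob clockwise by about 1.0 rad in small steps. The tongue went forward by about 9.5 mm in the wrist pictures. That agrees with the 9 to 11 mm drop, although the tip itself is hidden under the cassette. One further 0.02 rad step changed nothing and raised no stop torque, so I stopped there, let go and lifted clear.
- **Forces and surroundings:** The highest wrist force I read was about 12 N, when the cassette touched the pocket floor. In the last pictures the orange and blue cassettes, the bottle, the screwdriver and the slide box stood where they had been. The arm hid the lens in the last side picture, and the dish was not checked separately.

No check failed. The first dock position was about 4 mm off along the dock's length, and I corrected it from closer wrist pictures before placing the cassette.

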